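Call the apprentice and point out the hammer and the block

ROBOT

A 7-joint arm with a two-finger parallel gripper is mounted at the origin on a cart in front of the work surface, level with it; the furniture and walls round the work are solid. World frame = base frame: x ahead of the robot, y to its left, z up, the work surface at z = 0. Lengths are in m, angles in rad, forces in N, time in s.
With the tool pointing down it reaches from about 0.4 to 0.9 m from the base axis. Payload 5.5 kg.
Tool frame: the origin (TCP) lies midway between the tips of the shut fingers; the grasp point (between the pads) lies 19 mm behind it (manip.grip_depth is the distance from the TCP to the grasp point, in m); z points along the fingers, x is the direction in which the jaws open and shut, and the axes are right-handed (so a half turn about z gives the same grasp; the last joint's range is limited). The gripper opens to 92 mm and grips with 3 to 60 N. Pads are 19 mm wide; open, the fingers measure 130 mm over their backs; the gripper's body (75 mm by 190 mm) begins 47 mm behind the grasp point.
Start: joints at [-0.949, 0.501, -0.427, 1.55, 0.221, 1.138, -0.21], TCP at [0.228, 0.609, 0.227] pointing down, gripper open.
Joint ranges: [-2.88, 2.88], [-0.31, 2.03], [-1.54, 1.56], [0.2, 2.42], [-1.41, 4.55], [0.19, 2.02], [-2.57, 2.57]. Speed limits (rad/s): [2.57, 2.57, 3.14, 3.14, 3.14, 3.14, 3.14].

INTERFACE

Orientations are given as a unit quaternion [x, y, z, w].
In Python, from bench import manip, effector, viewer gives the robot as it stands. Calls block until the motion is done:
- manip.move_pose(position, orientation): joint-space move of the TCP to a pose.
- manip.servo_line(position, ori=None, vel=0.15): straight line of the TCP; ori=None keeps the orientation; vel is the mean speed in m/s.
- manip.movej(angles): joint-space move.
- effector.open_jaws() and effector.close(f_grip=None): open the fingers fully, or close them until they stop; f_grip is the grip in N (None keeps the last).
- manip.sleep(seconds).
- manip.solve_ik(position, orientation): joint angles nearest the present ones, or None.
- viewer.get_image(name): name is "side" or "top"; returns the picture (480x640x3 uint8, red, green, blue); there is no depth.
- viewer.get_calibration(name): a dict with "vfov" (degrees; the focal length in pixels is half the picture's height over the tangent of half this angle, whatever the lens; pixels are square), "cx", "cy" (the principal point, pixels), "eye" and "attitude" of the camera in the world. Camera axes: x right, y down, z forward; pixel columns grow to the right and rows downward; lengths in m; the calibration is good to about 2 mm. A picture is of the moment at which its call begins. get_calibration takes no time and is no camera call.
A pose or a line that the arm cannot do raises manip.PlanningError and nothing moves.
- manip.hand_in(): hands the job in, once; it reports no verdict.
Readings, each from a call of its own:
- manip.current_clock(): time.
- manip.current_q(): joint angles.
- manip.current_joint_velocities(): joint speeds.
- manip.current_tau(): joint torques, N m.
- manip.current_tool_pos(): TCP position.
- manip.current_tcp_rot(): TCP orientation.
- manip.current_force(): force on the tool from outside, world axes, zero at the start.
- manip.current_wrist_torque(): the same for the moment, N m.
- manip.current_finger_gap(): finger opening in m.
Only numpy, scipy, OpenCV 4.12 (cv2) and the standard library are available. Lean on these libraries where they do the work, as an engineer would, in place of code of your own. Each camera call takes 0.05 s, during which the arm holds its last target.

TASK

Call the apprentice and show what the next job needs: press the round push button of the call box fully down and let it come up again, then point down at the metal head of the chasing hammer, fingertips about two centimetres above it and still for about two seconds. Then point in the same way at the plain flat steel block and finish there: the program ends while the fingertips still hover over the middle of the block. Touch none of the hammer, tweezers and two blocks, leave them lying exactly as they are, and do not point at the charcoal block.

Things in the scene. Friction and masses are not known exactly. Their poses are not given: they have to be found in the camera images.
- call_button (a joint): the call box's round push button: 0 = up, 0.006 = fully down (m); it counts as pressed beyond 0.004; a spring of about 4 N at full depth lifts it again when released
- call_button_top (a point): middle of the top of the button: a round metal button 32 mm across standing 10 mm proud of a black collar 48 mm across, on a fixed grey box 66 x 66 x 30 mm; the button's top is 52 mm above the worktop when up and moves straight down
- chasing_hammer: chasing hammer lying flat, loose: wooden handle and a small metal head, 214 mm long over all; origin on its underside at mid-length, x axis along the handle towards the head, z up; the head's middle lies 93 mm along +x
- hammer_head (a point): middle of the top of the hammer's head, 25 mm above the worktop; the head is a slim metal bar, 24 mm along the handle, 62 mm across it and 24 mm high, axes as the hammer's
- bench_block: plain flat steel block without holes, 55 x 70 x 18 mm (x, y, z), loose, lying on the worktop; origin at the middle of its underside, z up
- block_top (a point): middle of the steel block's top face, 18 mm above the worktop
- tweezers: bystander: plain steel tweezers, 145 x 17 x 9 mm, lying loose near the hammer; origin on the underside at mid-length, x axis along them
- charcoal_block: bystander: smaller but higher dark charcoal block, 34 x 50 x 26 mm (x, y, z), loose on the worktop; origin at the middle of its underside
- charcoal_top (a point): middle of the charcoal block's top face, 26 mm above the worktop

How it is judged:
On the way, in this order (a step that is already met when the one before it is completed fails the run):
1. the call button is pressed down (value of joint call_button above 0.004 m), for 0.05 s.
2. with the button up again, the fingertips point at the hammer's head from just above for a second (horizontal distance between the grasp point and hammer_head below 0.025 m and height (world z) of the grasp point between 0.046 and 0.094 m and value of joint call_button below 0.002 m), for 1 s.
At the end, for the whole second after the job is handed in: Button up; fingertips over the steel block touching nothing, 2 to 50 mm above its top, the grasp point (19 mm behind the tips) within 25 mm of the block's middle seen from above. Hammer, tweezers and both blocks within 4 mm of where they started (horizontal distance between the grasp point and block_top below 0.025 m and height (world z) of the grasp point between 0.039 and 0.087 m and value of joint call_button below 0.002 m and contact force between the fingers and anything else below 0.2 N and distance of each of bench_block, chasing_hammer, tweezers, charcoal_block from where it was at the start of the episode below 0.004 m); the arm keeps its last pose, push and grip.
It fails at once if the hammer is touched or moved (contact force between any of the fingers, the arm and chasing_hammer above 0.2 N or distance of chasing_hammer from where it was at the start of the episode above 0.004 m).
It fails at once if the steel block is touched or moved (contact force between any of the fingers, the arm and bench_block above 0.2 N or distance of bench_block from where it was at the start of the episode above 0.004 m).
It fails at once if the tweezers or the charcoal block is touched or moved ((contact force between any of the fingers, the arm and tweezers above 0.2 N or distance of tweezers from where it was at the start of the episode above 0.004 m) or (contact force between any of the fingers, the arm and charcoal_block above 0.2 N or distance of charcoal_block from where it was at the start of the episode above 0.004 m)).
It fails at once if the fingertips point at the charcoal block (within 25 mm of its middle, less than 25 mm above) (horizontal distance between the grasp point and charcoal_top below 0.025 m and height (world z) of the grasp point below 0.07 m).
It also fails if it takes over 42 s, if anything falls off the work surface, if the arm or the gripper's body presses on something with over 40 N, if the wrist force passes 120 N, or if a joint passes its speed limit or range.

## Working session

There is one attempt and no reset: what is moved stays moved. The work goes in short steps, each a Python script; the robot and the scene stay as the last script left them, time stands still between calls to the robot, and variables do not carry over. Pictures are saved under pics/ and viewed, and the job is handed in when it is done.

```bash
ls; mkdir -p pics
python3 - <<'E'
from bench import manip, effector, viewer
import cv2
for n in ("top","side"):
    im=viewer.get_image(n); cv2.imwrite(f"pics/{n}0.png",im[:,:,::-1]); print(n,viewer.get_calibration(n))
print(manip.current_clock(),manip.current_tool_pos(),manip.current_tcp_rot(),manip.current_finger_gap(),manip.grip_depth)
E
```

```text
pics
top {'vfov': 49.525463281302926, 'cx': 318.02625211714746, 'cy': 247.94986202859621, 'eye': array([0.43018595, 0.0033401 , 0.92382691]), 'attitude': array([-0.69684427,  0.71630295, -0.0245338 ,  0.02676273])}
side {'vfov': 52.80193526117851, 'cx': 322.98798113877336, 'cy': 237.84878116904576, 'eye': array([0.13061338, 0.58537566, 0.53982149]), 'attitude': array([-0.22679472,  0.85471003, -0.44922072,  0.12741926])}
0.1 [0.22808759 0.60800878 0.2257839 ] [ 8.21929623e-01  5.69588400e-01 -7.24290370e-04  4.73086124e-04] 0.09190413462769423 0.0188
```

View pics/top0.png

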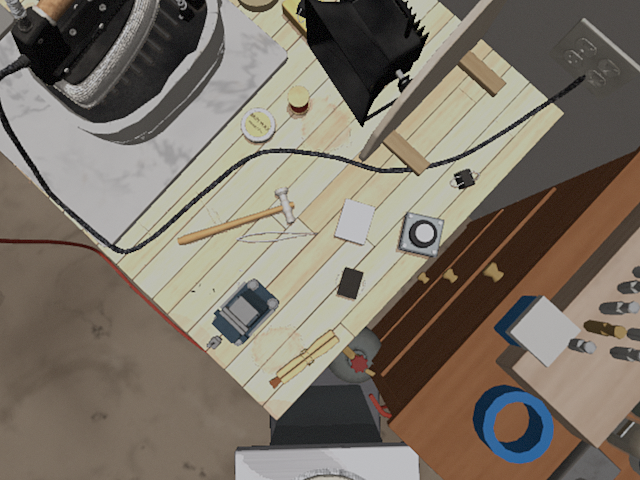

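View pics/side0.png

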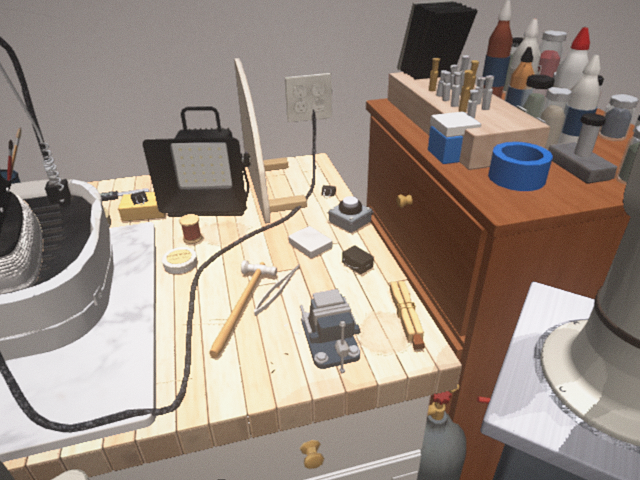

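The top view shows the hammer head at about (285,205), the steel block at (355,221), the charcoal block at (350,284) and the call button at (424,234). In the side view the same things are at (258,270), (311,242), (357,259) and (350,206). An upright board and a cabinet stand near the button. Next I'll take enlarged crops and segment the objects.

```bash
cat > h.py <<'E'
import numpy as np, cv2
from scipy.spatial.transform import Rotation as R
from bench import manip, effector, viewer
def ray(n,uv):
    c=viewer.get_calibration(n); f=240/np.tan(np.radians(c['vfov']/2))
    d=np.array([(uv[0]-c['cx'])/f,(uv[1]-c['cy'])/f,1.]); 
    return c['eye'],R.from_quat(c['attitude']).apply(d/np.linalg.norm(d))
def plane(n,uv,z):
    e,d=ray(n,uv); return e+d*(z-e[2])/d[2]
def tri(a,b):
    e1,d1=ray('top',a); e2,d2=ray('side',b)
    s=np.linalg.lstsq(np.c_[d1,-d2],e2-e1,rcond=None)[0]
    p,q=e1+s[0]*d1,e2+s[1]*d2
    return (p+q)/2,np.linalg.norm(p-q)
def proj(n,p):
    c=viewer.get_calibration(n); f=240/np.tan(np.radians(c['vfov']/2))
    v=R.from_quat(c['attitude']).inv().apply(np.asarray(p)-c['eye']); return np.array([f*v[0]/v[2]+c['cx'],f*v[1]/v[2]+c['cy']])
E
python3 - <<'E'
import cv2
t=cv2.imread('pics/top0.png')[170:310,165:455]; s=cv2.imread('pics/side0.png')[170:370,200:400]
cv2.imwrite('pics/tc.png',cv2.resize(t,None,fx=2.7,fy=2.7,interpolation=cv2.INTER_CUBIC))
cv2.imwrite('pics/sc.png',cv2.resize(s,None,fx=3,fy=3,interpolation=cv2.INTER_CUBIC))
E
```

```text
(no output)
```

View pics/tc.png

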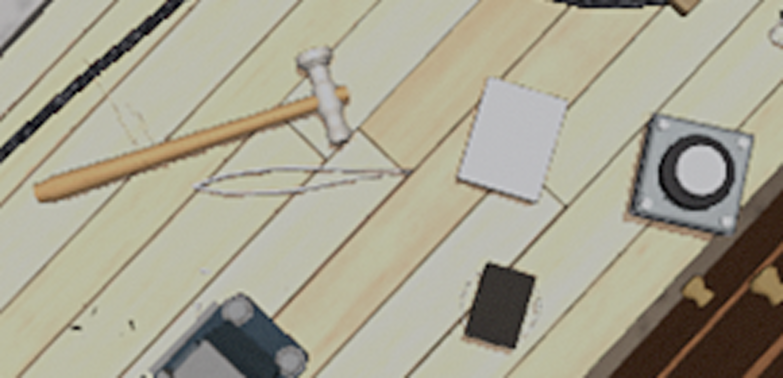

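View pics/sc.png

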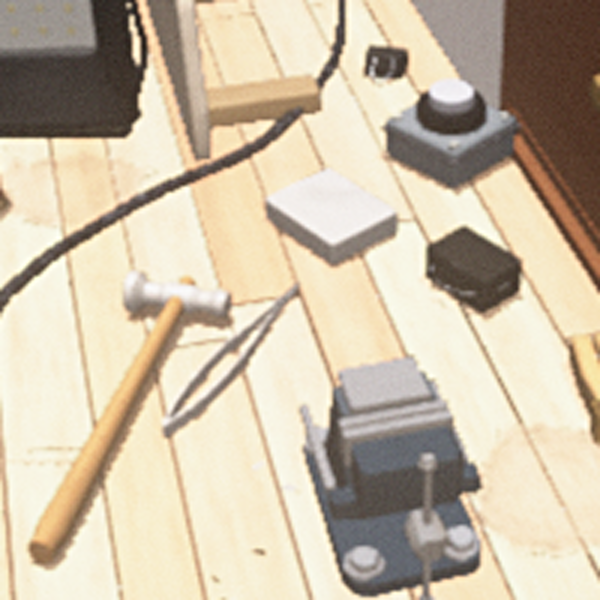

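The crops separate everything clearly. In the top crop the block's corners are at (489,78), (566,102), (538,200) and (459,180), and the button's centre is at (701,170). Next come the masks, the two-view heights, and a check on the tall obstacles.

```bash
cat > meas.py <<'E'
from h import *
def comp(n,im,mask,seed):
    k,l,st,c=cv2.connectedComponentsWithStats(mask.astype(np.uint8),connectivity=4)
    d=np.linalg.norm(c[1:]-np.array(seed),axis=1)+(st[1:,4]<25)*1e3
    i=1+d.argmin(); return (l==i).astype(np.uint8),c[i],st[i]
if __name__=='__main__':
    top=cv2.cvtColor(cv2.imread('pics/top0.png'),cv2.COLOR_BGR2HSV).astype(int); side=cv2.cvtColor(cv2.imread('pics/side0.png'),cv2.COLOR_BGR2HSV).astype(int)
    def br(h,s,v): return (h[...,1]<s)&(h[...,2]>v)
    out={}
    for nm,t,s in (('block',(355,221),(311,240)),('head',(285,205),(258,269)),('button',(424,234),(351,202))):
        r=[]
        for n,h,seed in (('top',top,t),('side',side,s)):
            m,c,st=comp(n,h,br(h,22 if n=='top' else 28,165 if nm!='head' else 140),seed)
            print(nm,n,c.round(1),st); r.append(c)
            if nm!='button':
                print('  minrect',cv2.minAreaRect(np.argwhere(m)[:,::-1].astype(np.float32)))
        print('  tri',tri(*r))
    for n,h,seed in (('top',top,(350,284)),('side',side,(357,258))):
        m,c,st=comp(n,h,h[...,2]<70,seed); print('char',n,c,st)
    T=lambda x,y:np.array([x/2.7+165-.3,y/2.7+170-.3]); S=lambda x,y:np.array([x/3+200-.3,y/3+170-.3])
    # block corners: top order: far-left, far-right, near-right, near-left
    tc=[T(489,78),T(566,102),T(538,200),T(459,180)]; sc=[S(268,205),S(322,170),S(397,217),S(335,248)]
    for a,b in zip(tc,sc): print('corner',tri(a,b))
    print('head far',tri(T(313,50),S(133,280)),'near',tri(T(340,138),S(222,297)))
    print('btn',tri(T(701,170),S(453,93)))
    print('char', [tri(T(*a),S(*b)) for a,b in (((488,263),(429,252)),((536,276),(463,227)),((515,349),(521,266)),((467,337),(487,292)))])
    # obstacles
    print('board near end', tri((364,158),(268,217)), 'cab near corner',tri((390,425),(480,250)),'cab left far',tri((600,150),(368,103)))
    print('lamp', plane('top',(365,125),0), 'vise top',tri((245,305),(333,300)))
E
python3 meas.py
```

```text
block top [335.5 258.1] [ 262  199  113  133 3116]
  minrect ((325.9716796875, 274.0507507324219), (47.1174201965332, 164.6885223388672), 32.35784912109375)
block side [309.8 238.4] [289 226  43  26 616]
  minrect ((309.9999694824219, 238.4999542236328), (37.7196159362793, 21.91065788269043), 33.6900634765625)
  tri (array([ 0.49118139, -0.01354374,  0.0613105 ]), np.float64(0.037555373760282125))
head top [296.5 193.1] [272 163  54  65 661]
  minrect ((294.9999694824219, 189.0), (31.063213348388672, 74.32982635498047), 33.690067291259766)
head side [258.  257.2] [241 233  35  40 470]
  minrect ((254.30809020996094, 257.2141418457031), (40.73782730102539, 31.283222198486328), 69.62356567382812)
  tri (array([0.59303474, 0.04002512, 0.01851679]), np.float64(0.0017424827456024464))
button top [424.3 232.4] [416 224  18  18 248]
button side [350.2 199.9] [343 196  16   9 108]
  tri (array([ 0.51540317, -0.1741257 ,  0.05135073]), np.float64(0.0012073036074125303))
char top [349.72400756 282.81852552] [338 268  25  31 529]
char side [354.13580247 209.82716049] [343 202  19  12  81]
corne
[... 695 characters left out ...]
38832864453077837)), (array([ 0.45283922, -0.07118325,  0.02394485]), np.float64(0.001979641460471026)), (array([ 0.40655604, -0.0565343 ,  0.02038531]), np.float64(0.0017948673032275831)), (array([ 0.41459623, -0.02632109,  0.01822353]), np.float64(0.0008943714733124829))]
board near end (array([ 0.65342508, -0.0794325 ,  0.02079277]), np.float64(0.0022728846164573415)) cab near corner (array([ 0.22209476, -0.0955193 ,  0.08139247]), np.float64(0.030292007011911624)) cab left far (array([ 0.61136384, -0.42239332,  0.16085581]), np.float64(0.019299436318532967))
lamp [ 0.71814093 -0.08580142  0.        ] vise top (array([0.39643707, 0.12446625, 0.06682801]), np.float64(0.012750869131412096))
```

The heights agree with the text to within about 4 mm. I'll confirm the plan positions by plane casting and check the cabinet edge before choosing the tool yaw.

Run:
```python
from h import *
np.set_printoptions(precision=3,suppress=True)
T=lambda x,y:np.array([x/2.7+165-.3,y/2.7+170-.3]); S=lambda x,y:np.array([x/3+200-.3,y/3+170-.3])
m=lambda n,P,z:np.mean([plane(n,p,z) for p in P],0)
print('block',m('top',[T(489,78),T(566,102),T(538,200),T(459,180)],.018),m('side',[S(268,205),S(322,170),S(397,217),S(335,248)],.018))
print('btn',plane('top',(424.3,232.4),.052),plane('side',(350.2,199.9),.052))
print('head',m('top',[T(313,50),T(340,138)],.018),m('side',[S(133,280),S(222,297)],.018))
print('char',m('top',[T(488,263),T(536,276),T(515,349),T(467,337)],.026))
# cabinet edge: intersection of two ray planes
def pl(n,a,b):
    e,d=ray(n,a); nn=np.cross(d,ray(n,b)[1]); nn/=np.linalg.norm(nn); return nn,nn@e
n1,k1=pl('top',(625,160),(400,415)); n2,k2=pl('side',(368,103),(478,245))
d=np.cross(n1,n2); d/=np.linalg.norm(d)
for x in (.2,.4,.5,.6):
    print('cab',np.linalg.solve(np.array([n1,n2,[1,0,0]]),[k1,k2,x]))
q=[.70710678,.70710678,0,0]
for p in ((.3,.35,.25),(.515,-.174,.2),(.515,-.174,.05),(.5745,.06,.2),(.5745,.06,.046),(.542,-.06,.04)):
    print(p,manip.solve_ik(p,q))
```

```text
block [ 0.541 -0.06   0.018] [ 0.54  -0.055  0.018]
btn [ 0.515 -0.174  0.052] [ 0.515 -0.173  0.052]
head [0.574 0.06  0.018] [0.576 0.059 0.018]
char [ 0.433 -0.049  0.026]
cab [ 0.2   -0.118  0.023]
cab [ 0.4   -0.291  0.076]
cab [ 0.5   -0.377  0.102]
cab [ 0.6   -0.463  0.128]
(0.3, 0.35, 0.25) [-0.462  0.13  -0.494  1.977  0.071  1.052  0.583]
(0.515, -0.174, 0.2) [ 0.112  0.311  0.199  1.865 -0.073  0.973  1.913]
(0.515, -0.174, 0.05) [ 0.286  0.524 -0.011  1.954  0.009  0.664  1.839]
(0.5745, 0.06, 0.2) [ 0.017  0.376 -0.21   1.77   0.091  1.005  1.343]
(0.5745, 0.06, 0.046) [ 0.042  0.589 -0.247  1.863  0.209  0.714  1.247]
(0.542, -0.06, 0.04) [ 0.188  0.549 -0.158  1.948  0.136  0.655  1.516]
```

Run:
```python
from h import *
np.set_printoptions(precision=3,suppress=True)
q=[.70710678,.70710678,0,0]
effector.close(5)
manip.servo_line((.40,.25,.24),ori=q,vel=.25)
manip.servo_line((.515,-.174,.14),vel=.25)
print(manip.current_clock(),manip.current_tool_pos(),manip.current_tcp_rot(),manip.current_force(),manip.current_finger_gap(),manip.current_q())
for n in('top','side'): cv2.imwrite(f'pics/{n}1.png',viewer.get_image(n)[:,:,::-1])
```

```text
5.225 [ 0.515 -0.173  0.14 ] [ 0.706  0.708  0.    -0.   ] [-0.233  0.559 -0.5  ] 0.0006730826859188624 [ 0.306  0.385 -0.039  1.908  0.019  0.849  1.831]
```

View pics/side1.png

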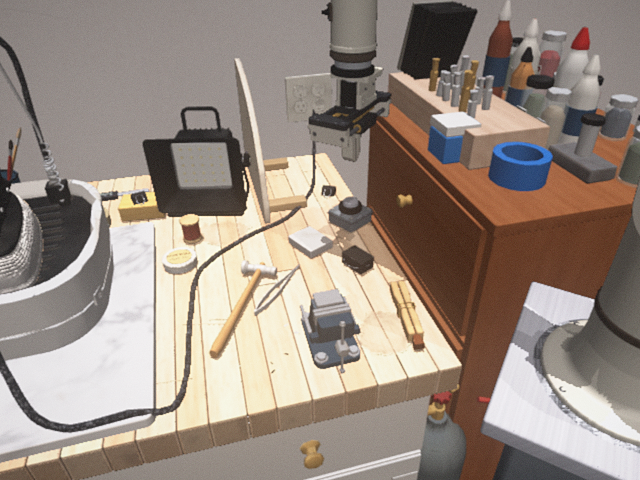

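View pics/top1.png

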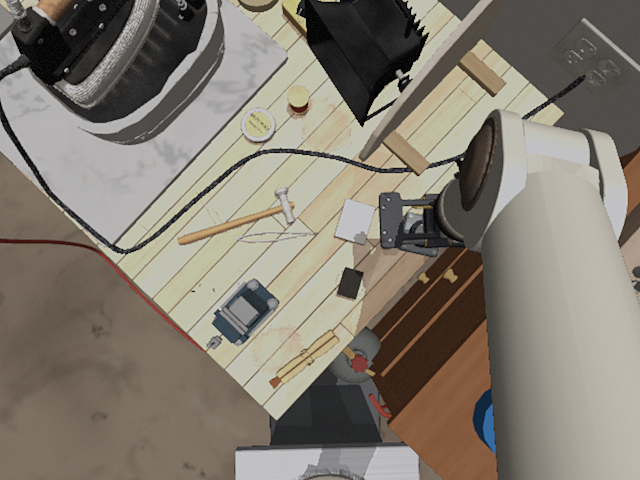

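The closed tips are at about (350,158) in the side view, directly above the button at (350,200). Nothing has moved and there is clearance all round. Now I press in small steps, watching the force.

Run:
```python
from h import *
np.set_printoptions(precision=3,suppress=True)
print('proj tip',proj('side',manip.current_tool_pos()))
manip.servo_line((.515,-.174,.06),vel=.08); f0=manip.current_force(); print('free',f0)
for z in (.052,.050,.048,.046,.045,.044,.043):
    manip.servo_line((.515,-.174,z),vel=.02)
    f=manip.current_force()-f0; print(z,manip.current_tool_pos(),f)
    if f[2]>9: break
manip.sleep(.3); print(manip.current_tool_pos(),manip.current_force()-f0)
cv2.imwrite('pics/side2.png',viewer.get_image('side')[:,:,::-1])
print(manip.current_clock())
```

```text
proj tip [351.127 159.839]
free [-0.264 -0.594  0.072]
0.052 [ 0.515 -0.174  0.052] [-0.487 -0.135  0.858]
0.05 [ 0.515 -0.174  0.05 ] [0.382 0.41  1.901]
0.048 [ 0.515 -0.174  0.048] [-0.629  0.937  2.844]
0.046 [ 0.515 -0.174  0.046] [-1.283  1.718  4.973]
0.045 [ 0.515 -0.174  0.046] [-3.827  1.68  13.525]
[ 0.515 -0.174  0.046] [-3.367  2.192 14.033]
8.375
```

The force rose with the spring to about 5 N, then jumped to 14 N at z=0.046, so the button is bottomed at 6 mm. I'll lift, look at the button, then go over the hammer head.

Run:
```python
from h import *
np.set_printoptions(precision=3,suppress=True)
manip.servo_line((.515,-.174,.15),vel=.12)
print(manip.current_force())
manip.servo_line((.5745,.060,.15),vel=.2)
for n in('top','side'): cv2.imwrite(f'pics/{n}3.png',viewer.get_image(n)[:,:,::-1])
print(manip.current_clock(),manip.current_tool_pos(),proj('side',manip.current_tool_pos()))
s=cv2.imread('pics/side3.png')[130:330,200:400]
cv2.imwrite('pics/sc3.png',cv2.resize(s,None,fx=3,fy=3,interpolation=cv2.INTER_CUBIC))
```

```text
[-0.26  -0.454 -0.   ]
10.8583 [0.574 0.058 0.15 ] [252.728 201.058]
```

View pics/sc3.png

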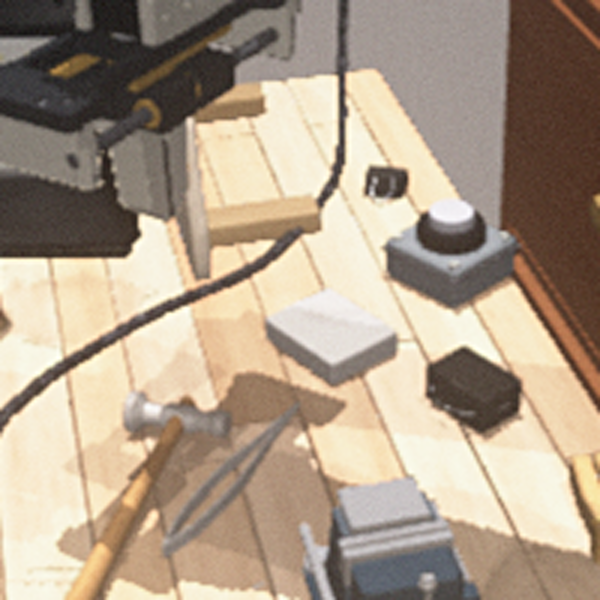

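The button is up again, with its white top at crop (453,213), 120 px below the first crop as the shifted window predicts. The tips hang above the hammer head and nothing has moved. Next I descend, hover, then go to the block.

Run:
```python
from h import *
np.set_printoptions(precision=3,suppress=True)
manip.servo_line((.5745,.060,.07),vel=.1)
manip.servo_line((.5745,.060,.046),vel=.05)
for n in('top','side'): cv2.imwrite(f'pics/{n}4.png',viewer.get_image(n)[:,:,::-1])
manip.sleep(2.0)
print(manip.current_clock(),manip.current_tool_pos(),manip.current_force())
s=cv2.imread('pics/side4.png')[180:330,180:380]
cv2.imwrite('pics/sc4.png',cv2.resize(s,None,fx=3,fy=3,interpolation=cv2.INTER_CUBIC))
```

```text
14.5417 [0.574 0.06  0.046] [-0.213 -0.48   0.366]
```

View pics/sc4.png

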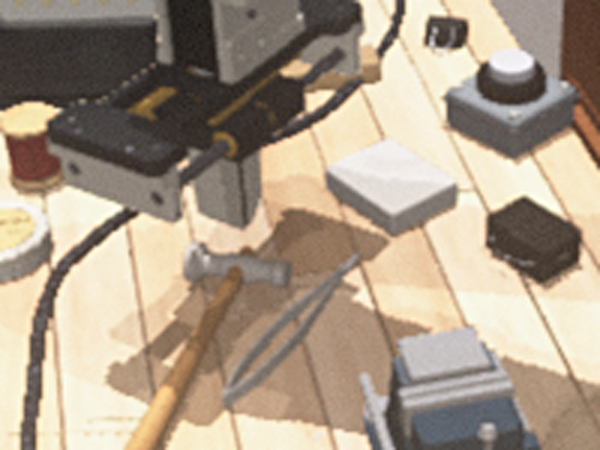

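The tips at crop (225,225) hover just above the middle of the head at (237,262), with a clear gap, and nothing has moved. I held for 2 s. Now the steel block.

Run:
```python
from h import *
np.set_printoptions(precision=3,suppress=True)
manip.servo_line((.5745,.060,.13),vel=.12)
manip.servo_line((.541,-.059,.13),vel=.15)
manip.servo_line((.541,-.059,.06),vel=.1)
manip.servo_line((.541,-.059,.039),vel=.05)
manip.sleep(.3)
for n in('top','side'): cv2.imwrite(f'pics/{n}5.png',viewer.get_image(n)[:,:,::-1])
print(manip.current_clock(),manip.current_tool_pos(),manip.current_force(),manip.current_joint_velocities())
s=cv2.imread('pics/side5.png')[170:370,200:400]
cv2.imwrite('pics/sc5.png',cv2.resize(s,None,fx=3,fy=3,interpolation=cv2.INTER_CUBIC))
```

```text
18.1833 [ 0.541 -0.059  0.039] [-0.206  0.66   0.398] [ 0.001  0.002 -0.001  0.     0.002  0.001 -0.   ]
```

View pics/sc5.png

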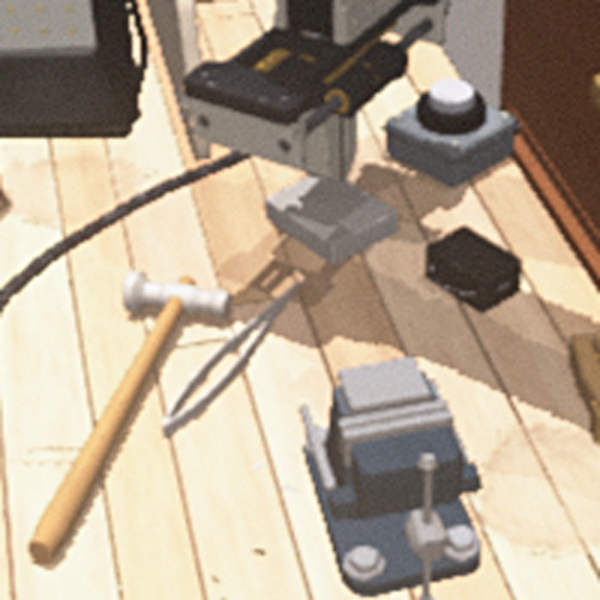

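View pics/top5.png

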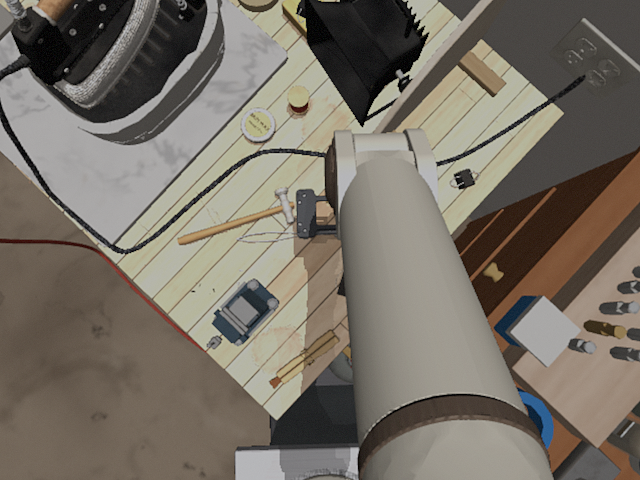

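In the side view the tips at crop (330,175) hover over the block with the button up. Hammer, tweezers and both blocks are at the same pixels as in the first picture. I'm handing in.

Run:
```python
from h import *
manip.hand_in(); print(manip.current_clock(),manip.current_tool_pos())
```

```text
the job is handed in; nothing more can be done
the job is handed in; nothing more can be done
```

The job is done and handed in at about 18 s on the robot's clock. No verdict is reported.

- **Button:** I pressed it until the force jumped from 5 N to 14 N with the tips at z = 46 mm, which is the full 6 mm travel. After lifting off, the pictures show it up again.
- **Hammer head:** I held still for 2 s at (0.574, 0.060), with the tips at z = 46 mm, about 21 mm above the head.
- **Steel block:** I finished at (0.541, -0.059), with the tips at z = 39 mm, about 21 mm above the block. The force reading was only noise, below 1 N.
- **Bystanders:** In the last side picture, compared by eye, the hammer, tweezers and both blocks lie where they did in the first one. I did not point at the charcoal block.

Two checks disagreed slightly:
- **Heights:** My two-view heights of the objects came out 1 to 8 mm below the stated ones.
- **Block middle:** The two cameras placed it up to 5 mm apart in y, against an allowed 25 mm.

In the last top picture the arm hides the two blocks and the button, so their final check rests on the side view alone.

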